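# Kit the drilling caddy

### The job

Kit the caddy for the next drilling job: stand the red-, blue- and yellow-banded drill chucks upright (shank up, as they stand now) in the caddy bays of their own colours, and lay the steel T-shaped chuck key flat in the black bay. Leave the bare-steel chuck and the black L-shaped hex key where they are.

Things in the scene. Friction and masses are not known exactly. Their poses are not given: they have to be found in the camera images.
- red_chuck: Steel drill chuck with a red plastic band, loose, 0.2 to 0.37 kg, standing on its nose, shank straight up. Origin at the centre of its underside, z up along its axis. Nose 32 mm across, widening to a sleeve 38 mm across at 14 mm height; red band, 39 mm across, at 30 to 46 mm (from above a red ring); then the plain shank, 16 mm across, from 46 to 95 mm height.
- blue_chuck: Steel drill chuck with a blue plastic band, loose, 0.2 to 0.37 kg, standing on its nose, shank straight up. Origin at the centre of its underside, z up along its axis. Nose 32 mm across, widening to a sleeve 38 mm across at 14 mm height; blue band, 39 mm across, at 30 to 46 mm (from above a blue ring); then the plain shank, 16 mm across, from 46 to 95 mm height.
- yellow_chuck: Steel drill chuck with a yellow plastic band, loose, 0.2 to 0.37 kg, standing on its nose, shank straight up. Origin at the centre of its underside, z up along its axis. Nose 32 mm across, widening to a sleeve 38 mm across at 14 mm height; yellow band, 39 mm across, at 30 to 46 mm (from above a yellow ring); then the plain shank, 16 mm across, from 46 to 95 mm height.
- plain_chuck: Look-alike, not wanted: a drill chuck of the same shape and size as the banded ones but all bare steel, with no coloured band. Loose, standing on its nose; origin at the centre of its underside, z up.
- chuck_key: Chuck key, a bright steel T lying flat, loose, under 0.1 kg. Origin on the shank's centre line, 6 mm above what it lies on; the T fits a circle of 35 mm radius about it. Its x axis runs along the shank, away from the cross bar. Shank 12 mm thick, from x = -25 to x = +35 mm; cross bar 12 mm thick, 50 mm long (along y), at x = -25 mm. Can be gripped across the shank at the origin.
- hex_key: Look-alike, not wanted: a black L-shaped hex key lying flat, loose, legs 66 and 36 mm, 9 mm thick. Origin at the middle of the long leg, 4.5 mm above the bench; x along the long leg.
- red_bay: The red bay of the caddy: open square red plastic box, fixed, 70 x 70 mm outside, walls 3 mm (inside 64 x 64 mm), 18 mm high. Origin at the centre of its underside, 4 mm above the bench; inner floor 3 mm above the origin; x, y along its sides, z up. Four bays stand two by two, 90 mm apart, in a low grey tray (196 x 196 mm, rim 16 mm high); which is where changes.
- blue_bay: The blue bay of the caddy: open square blue plastic box, fixed, 70 x 70 mm outside, walls 3 mm (inside 64 x 64 mm), 18 mm high. Origin at the centre of its underside, 4 mm above the bench; inner floor 3 mm above the origin; x, y along its sides, z up. Four bays stand two by two, 90 mm apart, in a low grey tray (196 x 196 mm, rim 16 mm high); which is where changes.
- yellow_bay: The yellow bay of the caddy: open square yellow plastic box, fixed, 70 x 70 mm outside, walls 3 mm (inside 64 x 64 mm), 18 mm high. Origin at the centre of its underside, 4 mm above the bench; inner floor 3 mm above the origin; x, y along its sides, z up. Four bays stand two by two, 90 mm apart, in a low grey tray (196 x 196 mm, rim 16 mm high); which is where changes.
- black_bay: The black bay of the same caddy, for the chuck key: square open black plastic box, fixed, 88 x 88 mm outside, walls 3 mm thick (inside 82 x 82 mm), 18 mm high. Origin at the centre of its underside, 4 mm above the bench; inner floor 3 mm above the origin; x and y along its sides, z up.
Things that resemble listed ones, but are neither listed nor needed, are in the scene too. Leave any green or turquoise look-alike of the red_chuck alone. What is shaped like the blue_chuck but orange is not meant.

How it is judged:
By the outcome, as a careful person would: the job done as asked, in the order asked, and still so for the second after the job is handed in, with the robot touching nothing.
It also fails if it takes over 104 s, if anything falls off the work surface, if the arm or the gripper's body presses on something with over 40 N, if the wrist force passes 120 N, or if a joint passes its speed limit or range.

### The arm

A 7-joint arm with a two-finger parallel gripper is mounted at the origin on the work surface. World frame = base frame: x ahead of the robot, y to its left, z up, the work surface at z = 0. Lengths are in m, angles in rad, forces in N, time in s.
With the tool pointing down it reaches from about 0.4 to 0.85 m from the base axis. Payload 10.4 kg.
Tool frame: the origin (TCP) lies at the very end of the fingers, on their centre line; the grasp point (between the pads) lies r.hold_point_z behind it (r.hold_point_z is the distance from the TCP to the grasp point, in m); z points along the fingers, y is the direction in which the jaws open and shut (so a half turn about z gives the same grasp; the last joint's range is limited). The gripper opens to 87 mm and grips with 3 to 60 N. Pads are 19 mm wide; open, the fingers measure 117 mm over their backs; the gripper's body (75 mm by 190 mm) begins 51 mm behind the grasp point.
Start: joints at [-1.281, 0.332, -0.065, 1.46, 0.022, 1.35, -0.088], TCP at [0.192, 0.595, 0.223] pointing down, gripper open.
Joint ranges: [-2.6, 2.6], [-0.5, 2.12], [-1.47, 1.34], [0.16, 2.42], [-1.27, 4.41], [0.06, 2.06], [-2.6, 2.6]. Speed limits (rad/s): [2.22, 2.22, 2.79, 2.79, 3.14, 3.14, 3.14].

### API

Orientations are given as a unit quaternion [x, y, z, w].
In Python, from bench import r gives the robot as it stands.
- The arm moves only by the tool send_rows, never from a script. Its argument "commands" is a list of rows, each a list of 7 numbers: the shift along the world's x, y, z normalised to -1 to 1, where 1 is 0.03 m, then the turn, a rotation vector about the world's x, y, z normalised to -1 to 1, where 1 is 5 degrees, then the gripper command: -1 is fully open, 1 is shut, values between are in proportion. In form: [[tx, ty, tz, ax, ay, az, jaw], ...]. A call has 1 to 10 rows; each row shifts and turns the pose as measured when the row begins; what a row does not reach is not made up. A row lasts 1/12 s, in which the tool goes at most 41.7 mm and 7.16 degrees, less where a joint would pass 70% of its speed; a pose out of reach is approached as far as the arm can. A call with a number of a shift or a turn outside -1 to 1 is refused whole. A call with a gripper value outside its range is refused whole. The fingers move at their own pace and stop on an object; "grip_force" is the grip in N (left out, the last holds). Time passes only in rows, so rows that do not move let the fingers close. It gives the time, the measured TCP pose, the force and the opening at its end, in the units of the state.
- r.read_state(): the state, without advancing time (a new reading comes with each control period).
- r.camera(name): name is "scene" or "top" or "wrist"; returns the picture (420x560x3 uint8, blue, green, red); there is no depth.
- r.calibration(name): a dict with "K" (3x3 intrinsics, pixels), "R" (3x3) and "t" (3): a world point X has camera coordinates R X + t; the wrist camera has in their place "mount" (4x4, takes a point from camera to tool coordinates, whose origin is the TCP and whose axes are the flange's). Camera axes: x right, y down, z forward; pixel columns grow to the right and rows downward; lengths in m; the calibration is good to about 2 mm. A picture is of the moment at which its call begins: read the wrist's pose just before it. calibration takes no time and is no camera call.
- r.close_job(): hands the job in, once; it reports no verdict.
The state is a dict: "time": time; "joint_positions": joint angles; "joint_vel": joint speeds; "joint_torque": joint torques, N m; "ee_pos": TCP position; "eef_rot": TCP orientation; "ft_force": force on the tool from outside, world axes, zero at the start; "torque": the same for the moment, N m; "width": finger opening in m.
Only numpy, scipy, OpenCV 4.12 (cv2) and the standard library are available. Lean on these libraries where they do the work, as an engineer would, in place of code of your own. Each camera call takes 0.05 s, during which the arm holds its last target.

## Working session

There is one attempt and no reset: what is moved stays moved. The work goes in short steps, Python scripts to look and compute and a tool call to move; the robot and the scene stay as the last step left them, time stands still between calls to the robot, and variables do not carry over. Pictures are saved under pics/ and viewed, and the job is handed in when it is done.

Besides the shell and the picture viewer there is one more tool, called after "Call:" in YAML: its name, and indented under it one key for each argument. send_rows: Moves the arm, as the interface text tells. Scaled input: -1 to 1 covers 0.03 m each way for a shift and 5 degrees each way for a turn. Its arguments: {"type":"object","properties":{"commands":{"type":"array"},"grip_force":{"type":"number"}},"required":["commands"]}

```bash
ls; mkdir -p pics
python3 - <<'E'
from bench import r
import cv2,numpy as np
print(r.read_state(), r.hold_point_z)
for n in("top","scene","wrist"):
    cv2.imwrite(f"pics/{n}0.png",r.camera(n)); print(n,r.calibration(n))
E
```

```text
pics
{'time': 0.0, 'joint_positions': array([-1.28058203,  0.3328408 , -0.0647023 ,  1.46094213,  0.02159284,
        1.34987549, -0.08850924]), 'joint_vel': array([ 3.13878410e-04,  3.37190817e-04,  4.31907083e-05, -9.37280023e-04,
       -8.94261738e-04, -9.99845949e-04,  3.27663510e-04]), 'joint_torque': array([ 9.51352831e-05, -6.23245597e+01,  2.45717238e-02, -3.89898419e+01,
       -6.14079041e-02,  3.97349638e-02,  1.54184836e-04]), 'ee_pos': array([0.19222064, 0.59430813, 0.22177295]), 'eef_rot': array([ 1.55764079e-01,  9.87794048e-01, -6.80713210e-04, -7.91059637e-05]), 'ft_force': array([-0.09905904, -0.3277973 ,  0.33991531]), 'torque': array([-0.00875049,  0.04639996,  0.01011959]), 'width': 0.08701629037057318} 0.0187
top {'K': array([[451.10619815,   0.        , 281.2017307 ],
       [  0.        , 451.10619815, 205.92308212],
       [  0.        ,   0.        ,   1.        ]]), 'R': array([[ 7.10818533e-02, -9.97470264e-01,  6.65595340e-04],
       [-9.76362751e-01, -6.97142043e-02, -2.04586677e-01],
       [ 2.04115528e-01,  1.38925377e-02, -9.78848225e-01]]), 't': a
[... 235 characters left out ...]
013,  0.9874818 ,  0.01140462],
       [ 0.7672519 ,  0.12948881, -0.62813785],
       [-0.62175147, -0.09006852, -0.77801849]]), 't': array([ 0.10415176, -0.4307542 ,  1.21733525])}
wrist {'K': array([[337.87856886,   0.        , 279.6393889 ],
       [  0.        , 337.87856886, 208.37667262],
       [  0.        ,   0.        ,   1.        ]]), 'mount': array([[ 5.19485035e-04, -9.57133188e-01, -2.89647700e-01,
         8.04891738e-02],
       [ 9.99999509e-01,  2.52770465e-04,  9.58232292e-04,
        -5.91209357e-04],
       [-8.43941545e-04, -2.89648055e-01,  9.57132850e-01,
        -1.62039324e-01],
       [ 0.00000000e+00,  0.00000000e+00,  0.00000000e+00,
         1.00000000e+00]])}
```

View pics/top0.png

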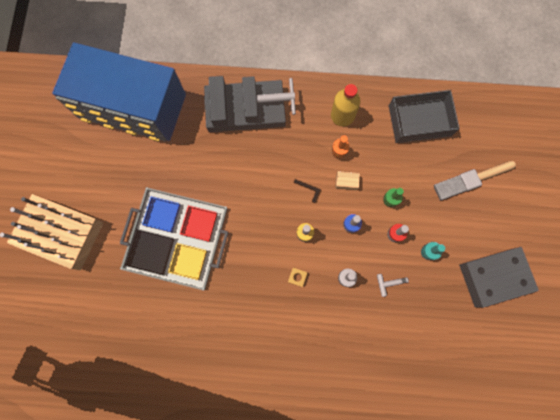

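View pics/scene0.png

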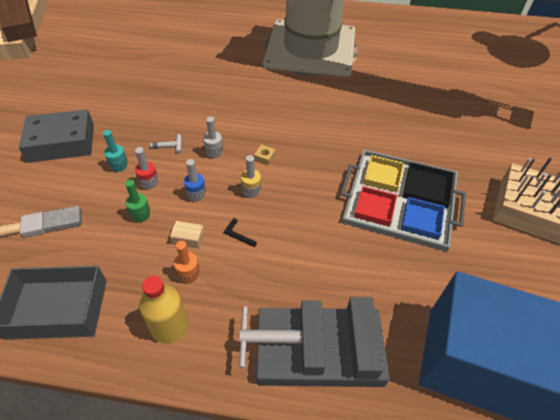

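View pics/wrist0.png

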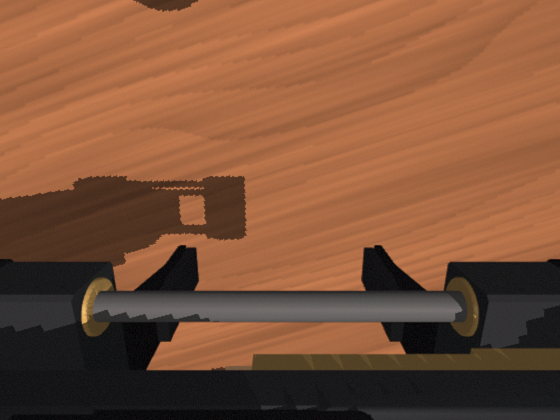

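Run:
```python
import cv2
a=cv2.imread("pics/top0.png")
cv2.imwrite("pics/tc1.png",cv2.resize(a[180:310,280:460],None,fx=4.4,fy=4.4,interpolation=cv2.INTER_CUBIC))
cv2.imwrite("pics/tc2.png",cv2.resize(a[175:300,110:240],None,fx=4.6,fy=4.6,interpolation=cv2.INTER_CUBIC))
a=cv2.imread("pics/scene0.png")
cv2.imwrite("pics/sc1.png",cv2.resize(a[100:250,80:280],None,fx=4,fy=4,interpolation=cv2.INTER_CUBIC))
```

```text
(no output)
```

View pics/tc1.png

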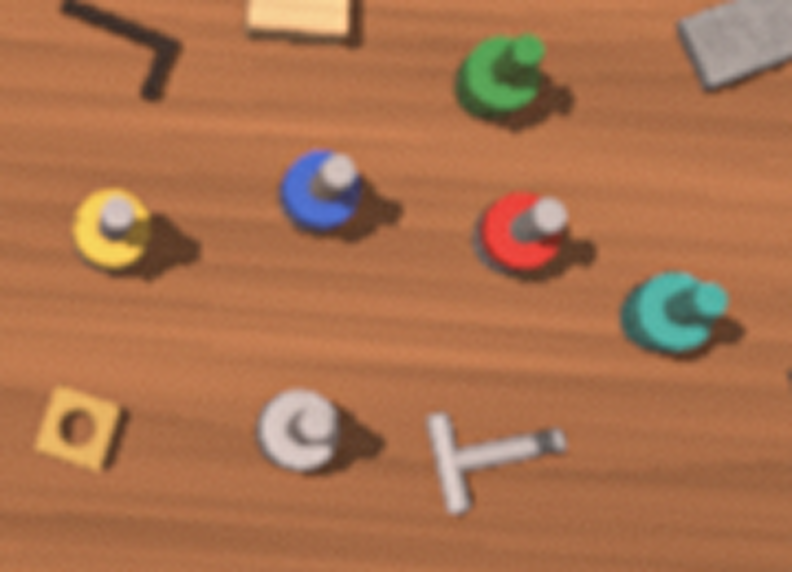

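View pics/tc2.png

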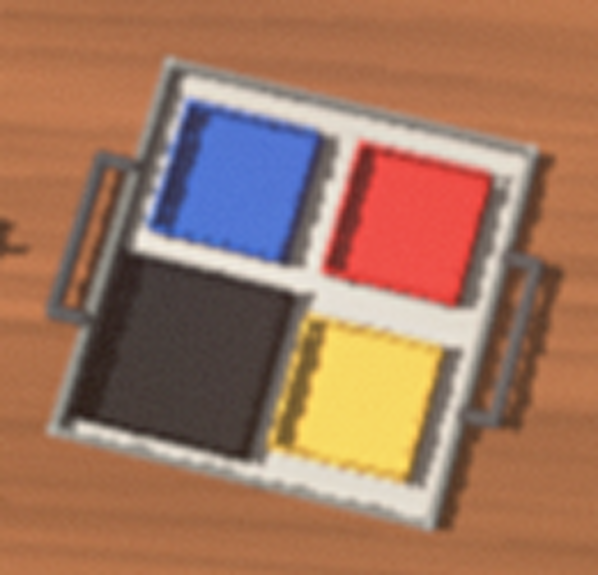

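View pics/sc1.png

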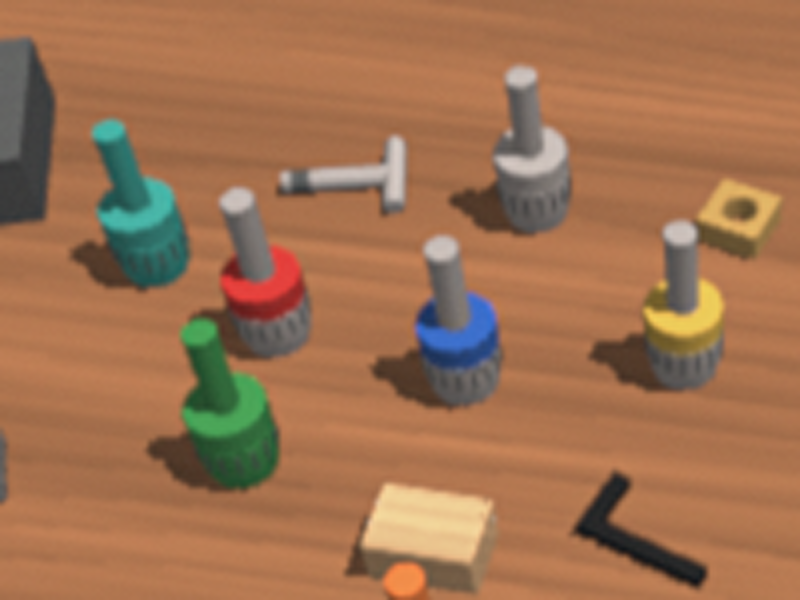

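```bash
cat > h.py <<'E'
from bench import r
import cv2,numpy as np
from scipy.spatial.transform import Rotation as Ro
def cam(n,st=None):
    c=r.calibration(n)
    if n!="wrist": return c["K"],c["R"],c["t"]
    m=c["mount"];Rw=Ro.from_quat(st["eef_rot"]).as_matrix()
    Rc=Rw@m[:3,:3]; p=Rw@m[:3,3]+st["ee_pos"]
    return c["K"],Rc.T,-Rc.T@p
def back(n,uv,z,st=None):
    K,R,t=cam(n,st); d=R.T@np.linalg.solve(K,[*uv,1]); o=-R.T@t
    return (o+d*(z-o[2])/d[2])[:2]
def proj(n,X,st=None):
    K,R,t=cam(n,st); q=K@(R@np.array(X)+t); return q[:2]/q[2]
def unc(xy,s,off): return (np.array(xy)+.5)/s-.5+np.array(off)
E
python3 - <<'E'
from h import *
np.set_printoptions(precision=4,suppress=True)
T=lambda p:unc(p,4.4,(280,180)); S=lambda p:unc(p,4,(80,100)); C=lambda p:unc(p,4.6,(110,175))
for n,a,b,c in [("red",(548,216),(521,231),(238,200)),("blue",(338,171),(319,191),(442,248)),("yel",(117,215),(111,230),(680,233)),("plain",(318,418),(300,431),(521,77)),("green",(527,50),(500,75),(201,333)),("teal",(709,300),(679,310),(109,133))]:
    print(n,back("top",T(a),.095),back("top",T(b),.046),back("scene",S(c),.095))
print("key",[back("top",T(p),.009) for p in((438,415),(458,510),(565,440))],[back("scene",S(p),.009) for p in((397,140),(395,208),(283,183))])
q=[back("top",C(p),.016) for p in((168,60),(537,150),(435,527),(52,432))];print(q,np.mean(q,0),[np.linalg.norm(q[i]-q[i-1]) for i in range(4)])
for n,p in dict(red=[(358,143),(490,178),(460,305),(323,270)],blue=[(188,100),(320,132),(283,262),(150,230)],yel=[(310,318),(445,347),(410,480),(272,447)]).items():
    q=[back("top",C(x),.020) for x in p];print(n,np.mean(q,0),np.linalg.norm(q[1]-q[0]), q[1]-q[0])
E
```

```text
red [ 0.5504 -0.2717] [ 0.5504 -0.2711] [ 0.5535 -0.27  ]
blue [ 0.5652 -0.1699] [ 0.5636 -0.1683] [ 0.5676 -0.1681]
yel [ 0.5361 -0.0644] [ 0.5361 -0.0641] [ 0.54   -0.0632]
plain [ 0.4461 -0.1649] [ 0.4423 -0.1636] [ 0.4464 -0.1617]
green [ 0.6321 -0.2602] [ 0.6307 -0.2589] [ 0.6352 -0.2574]
teal [ 0.5152 -0.3491] [ 0.5159 -0.351 ] [ 0.52   -0.3466]
key [array([ 0.4577, -0.2395]), array([ 0.4104, -0.251 ]), array([ 0.4496, -0.305 ])] [array([ 0.412 , -0.2493]), array([ 0.4637, -0.235 ]), array([ 0.4553, -0.2999])]
[array([0.6186, 0.3117]), array([0.5854, 0.1199]), array([0.3956, 0.1514]), array([0.4279, 0.3436])] [0.5069 0.2316] [np.float64(0.1934050792691036), np.float64(0.19468399749280643), np.float64(0.19240720245724394), np.float64(0.1949069896687236)]
red [0.5427 0.18  ] 0.06925540080625206 [-0.0131 -0.068 ]
blue [0.5583 0.2686] 0.06941115563373325 [-0.0117 -0.0684]
yel [0.4551 0.1943] 0.068701999555084 [-0.0095 -0.068 ]
```

Run:
```python
from h import *
print("box",[back("top",p,0) for p in((160,140),(183,95),(75,115))],[back("top",p,.15) for p in((165,113),(186,98))],"rack",[back("top",p,.0) for p in((78,270),(100,205))],[back("scene",p,.0) for p in((425,395),(497,205))])
```

```text
box [array([0.74329794, 0.29902418]), array([0.8644987 , 0.25684611]), array([0.79280618, 0.51583898])] [array([0.75188704, 0.24990262]), array([0.78888187, 0.20961143])] rack [array([0.41823886, 0.44678356]), array([0.57267142, 0.41982782])] [array([0.88151066, 0.26044483]), array([0.49356291, 0.42162794])]
```

Call:
send_rows:
  commands:
    - [0.7,-0.8,0.15,0,0,0,-1]
    - [0.7,-0.8,0.15,0,0,0,-1]
    - [0.7,-0.8,0.15,0,0,0,-1]
    - [0.7,-0.8,0.15,0,0,0,-1]
    - [0.7,-0.8,0.15,0,0,0,-1]
    - [0.7,-0.8,0.15,0,0,0,-1]
    - [0.7,-0.8,0.15,0,0,0,-1]
    - [0.7,-0.8,0.15,0,0,0,-1]
    - [0.7,-0.8,0.15,0,0,0,-1]
    - [0.7,-0.8,0.15,0,0,0,0]
  grip_force: 25

```text
time: 0.98
ee_pos: [0.4001, 0.346, 0.2637]
eef_rot: [0.148, 0.989, -0.003, -0.003]
ft_force: [0.1, 1.0, 0.8]
width: 0.0847
```

Call:
send_rows:
  commands:
    - [0.25,-1,0,0,0,0,0]
    - [0.25,-1,0,0,0,0,0]
    - [0.25,-1,0,0,0,0,0]
    - [0.25,-1,0,0,0,0,0]
    - [0.25,-1,0,0,0,0,0]
    - [0.25,-1,0,0,0,0,0]
    - [0.25,-1,0,0,0,0,0]
    - [0.25,-1,0,0,0,0,0]
    - [0.25,-1,0,0,0,0,0]
    - [0.25,-1,0,0,0,0,0]

```text
time: 1.82
ee_pos: [0.4783, 0.0298, 0.2633]
eef_rot: [0.15, 0.989, -0.003, -0.003]
ft_force: [0.6, 0.3, -0.1]
width: 0.0438
```

Call:
send_rows:
  commands:
    - [0.25,-1,0,0,0,0,0]
    - [0.25,-1,0,0,0,0,0]
    - [0.25,-1,0,0,0,0,0]
    - [0.25,-1,0,0,0,0,0]
    - [0.25,-1,0,0,0,0,0]
    - [0.25,-1,0,0,0,0,0]
    - [0.25,-1,-0.2,0,0,0,0]
    - [0.25,-1,-0.2,0,0,0,0]
    - [0.25,-1,-0.3,0,0,0,0]
    - [0.25,-1,-0.3,0,0,0,0]

```text
time: 2.65
ee_pos: [0.5546, -0.2857, 0.2338]
eef_rot: [0.148, 0.989, -0.002, -0.001]
ft_force: [0.2, 0.6, 0.5]
width: 0.0432
```

Run:
```python
from h import *
st=r.read_state();print(st)
cv2.imwrite("pics/w1.png",r.camera("wrist"))
for n,x,y in (("red",.552,-.271),("blue",.566,-.169),("teal",.518,-.348),("plain",.446,-.163)): print(n,proj("wrist",(x,y,.095),st))
```

```text
{'time': 2.65, 'joint_positions': array([-0.13512349,  0.37720483,  0.70643864,  1.47948082, -0.24127867,
        1.37587912,  1.85694924]), 'joint_vel': array([ 0.76004813,  0.7260983 ,  0.03947712, -0.5382867 , -0.47842106,
       -0.02873324,  0.77935855]), 'joint_torque': array([ -4.17184129, -60.19967794,  11.4514482 , -34.55758452,
         1.26128945,   0.13909553,  -1.51330724]), 'ee_pos': array([ 0.55464247, -0.28573873,  0.23383131]), 'eef_rot': array([ 0.14806349,  0.98897486, -0.00207659, -0.00127194]), 'ft_force': array([0.17120506, 0.59189275, 0.51945393]), 'torque': array([ 0.04317355,  0.01272126, -0.02103355]), 'width': 0.043239853620807116}
red [295.18497654 190.48051058]
blue [408.31103319 172.82392464]
teal [203.26104415 179.68165329]
plain [387.58529632  29.18986174]
```

View pics/w1.png

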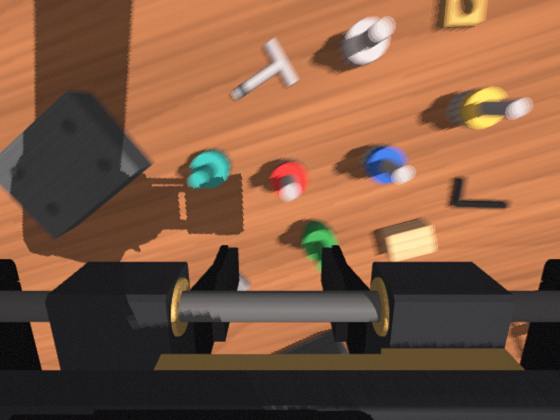

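Run:
```python
from h import *
st=r.read_state();print(st["ee_pos"],st["time"])
a=r.camera("wrist")
cv2.imwrite("pics/w2.png",cv2.resize(a[120:270,180:330],None,fx=4,fy=4,interpolation=cv2.INTER_CUBIC))
for n,x,y in (("red",.552,-.271),): print(n,(proj("wrist",(x,y,.095),st)-(180,120)+.5)*4-.5)
```

```text
[ 0.55295721 -0.29179675  0.2312815 ] 2.7
red [492.6018655  286.40649118]
```

View pics/w2.png

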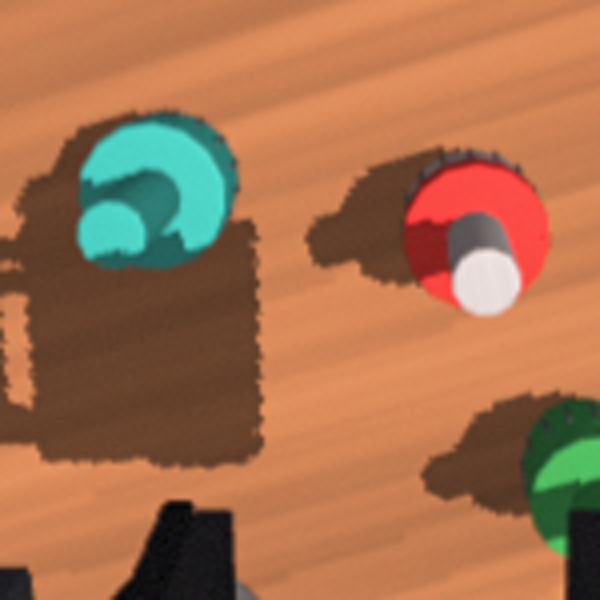

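Call:
send_rows:
  commands:
    - [0,0.35,-0.5,0,0,0,0]
    - [0,0.3,-0.5,0,0,0,0]
    - [0,0,-0.8,0,0,0,0]
    - [0,0,-0.5,0,0,0,0]
    - [0,0,0,0,0,0,0]

```text
time: 3.17
ee_pos: [0.5519, -0.2697, 0.1599]
eef_rot: [0.153, 0.988, -0.004, -0.004]
ft_force: [-0.1, 0.6, 0.8]
width: 0.0435
```

Call:
send_rows:
  commands:
    - [0,-0.07,-0.8,0,0,0,0]
    - [0,0,-0.8,0,0,0,0]
    - [0,0,-0.8,0,0,0,0]
    - [0,0,-0.7,0,0,0,0]
    - [0,0,-0.15,0,0,0,0]
    - [0,0,0,0,0,0,0]

```text
time: 3.67
ee_pos: [0.5545, -0.2692, 0.0641]
eef_rot: [0.151, 0.989, -0.003, -0.001]
ft_force: [0.5, 0.4, 0.8]
width: 0.0436
```

Run:
```python
from h import *
st=r.read_state();print(st["ee_pos"],st["eef_rot"])
cv2.imwrite("pics/w3.png",r.camera("wrist"))
```

```text
[ 0.5544717  -0.26918055  0.06413554] [ 0.15111653  0.98850981 -0.00322389 -0.00132747]
```

View pics/w3.png

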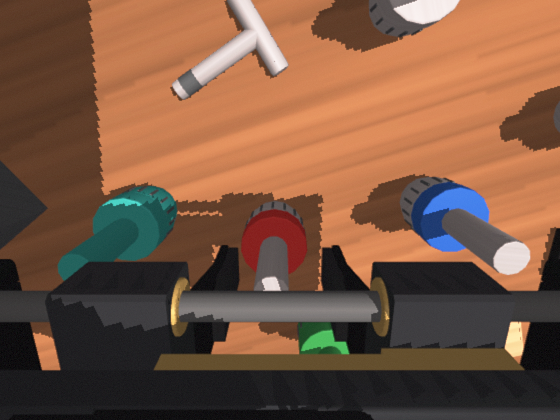

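Call:
send_rows:
  commands:
    - [0,0,0,0,0,0,1]
    - [0,0,0,0,0,0,1]
    - [0,0,0,0,0,0,1]
    - [0,0,0,0,0,0,1]
    - [0,0,0,0,0,0,1]
    - [0,0,0,0,0,0,1]
  grip_force: 25

```text
time: 4.22
ee_pos: [0.5578, -0.2704, 0.0714]
eef_rot: [0.151, 0.989, -0.004, 0.003]
ft_force: [0.3, -0.4, -3.3]
width: 0.0148
```

Call:
send_rows:
  commands:
    - [0,0,0.6,0,0,0,1]
    - [0,0,0.9,0,0,0,1]
    - [0,0,0.9,0,0,0,1]
    - [0,0,0.9,0,0,0,1]
    - [0,0.4,0.9,0,0,0,1]
    - [0,0.8,0.2,0,0,0,1]
    - [0,0.9,0,0,0,0,1]
    - [0,0.9,0,0,0,0,1]
    - [0,0.9,0,0,0,0,1]
    - [0,0.9,0,0,0,0,1]

```text
time: 5.05
ee_pos: [0.5503, -0.128, 0.2063]
eef_rot: [0.158, 0.987, -0.005, -0.001]
ft_force: [-0.8, 0.4, -3.7]
width: 0.015
```

Call:
send_rows:
  commands:
    - [0,0.9,0,0,0,0,1]
    - [0,0.9,0,0,0,0,1]
    - [0,0.9,0,0,0,0,1]
    - [0,0.9,0,0,0,0,1]
    - [0,0.9,0,0,0,0,1]
    - [0,0.9,0,0,0,0,1]
    - [0,0.9,0,0,0,0,1]
    - [0,0.9,0,0,0,0,1]
    - [0,0.9,0,0,0,0,1]
    - [0,0.7,0,0,0,0,1]

```text
time: 5.88
ee_pos: [0.5441, 0.1498, 0.2035]
eef_rot: [0.158, 0.987, -0.005, -0.005]
ft_force: [0.3, 0.5, -3.1]
width: 0.0153
```

Call:
send_rows:
  commands:
    - [0,0.5,0,0,0,0,1]
    - [0,0.1,0,0,0,0,1]
    - [0,0,0,0,0,0,1]

```text
time: 6.13
ee_pos: [0.5418, 0.1747, 0.2018]
eef_rot: [0.154, 0.988, -0.005, -0.006]
ft_force: [0.0, -0.4, -3.7]
width: 0.0151
```

Run:
```python
from h import *
st=r.read_state();print(st["ee_pos"],st["eef_rot"])
cv2.imwrite("pics/w4.png",r.camera("wrist"))
cv2.imwrite("pics/s4.png",r.camera("scene"))
```

```text
[0.54184699 0.17470078 0.20176313] [ 0.1544095   0.98797462 -0.00486711 -0.00633758]
```

View pics/w4.png

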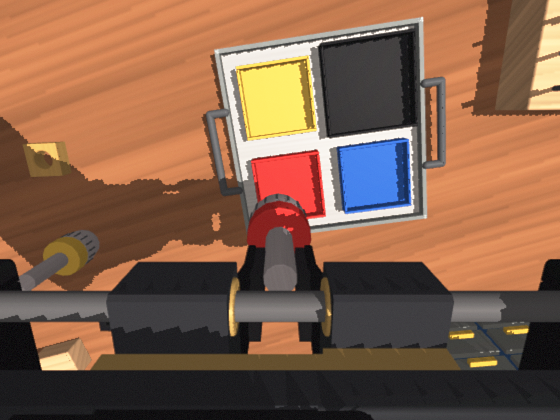

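View pics/s4.png

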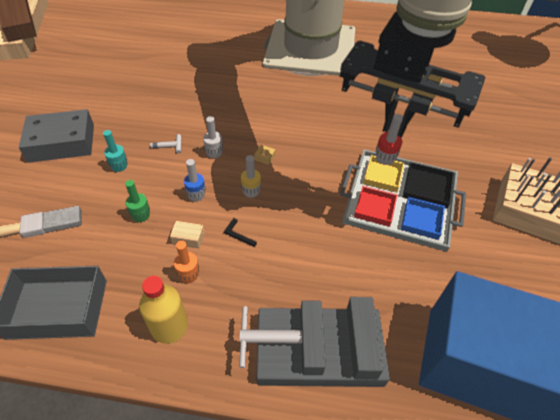

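Call:
send_rows:
  commands:
    - [0.1,0.15,-0.3,0.09,-0.16,0,1]
    - [0,0,-0.7,0,0,0,1]
    - [0,0,-0.8,0,0,0,1]
    - [0,0,-0.8,0,0,0,1]
    - [0,0,-0.6,0,0,0,1]
    - [0,0,-0.4,0,0,0,1]
    - [0,0,-0.1,0,0,0,1]

```text
time: 6.82
ee_pos: [0.5481, 0.1653, 0.0894]
eef_rot: [0.163, 0.987, 0.0, 0.003]
ft_force: [-0.0, 1.1, -2.2]
width: 0.015
```

Call:
send_rows:
  commands:
    - [-0.1,0.3,0.3,0,0,0,1]
    - [0,0.15,0,0,0,0,1]
    - [0,0.1,0,0,0,0,1]

```text
time: 7.07
ee_pos: [0.5454, 0.1791, 0.1002]
eef_rot: [0.166, 0.986, -0.001, 0.003]
ft_force: [-0.2, -0.1, -3.2]
width: 0.0152
```

Run:
```python
from h import *
st=r.read_state();print(st["ee_pos"],st["eef_rot"],st["ft_force"])
a=r.camera("wrist")
cv2.imwrite("pics/w5.png",a)
```

```text
[0.54541572 0.17905226 0.10016107] [ 1.65699969e-01  9.86170847e-01 -5.09292081e-04  3.21280911e-03] [-0.16237467 -0.13929092 -3.24750566]
```

View pics/w5.png

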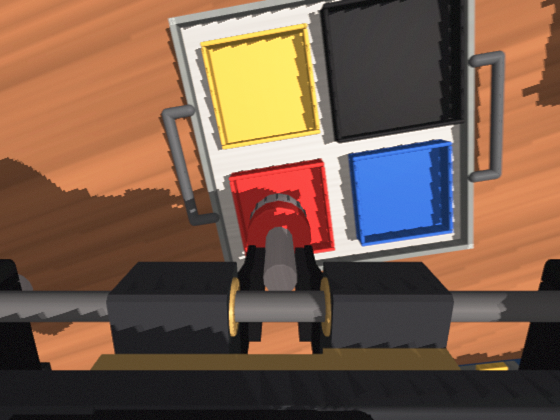

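Call:
send_rows:
  commands:
    - [0,0,-0.3,0,0,0,1]
    - [0,0,-0.3,0,0,0,1]
    - [0,0.05,-0.15,0,0,0,1]
    - [0,0,-0.05,0,0,0,1]

```text
time: 7.45
ee_pos: [0.5476, 0.1834, 0.0776]
eef_rot: [0.164, 0.986, 0.002, 0.006]
ft_force: [-2.8, -3.4, 19.8]
width: 0.0151
```

Call:
send_rows:
  commands:
    - [0,0,0.05,0,0,0,0]
    - [0,0,0,0,0,0,0]
    - [0,0,0,0,0,0,0]
    - [0,0,0,0,0,0,0]

```text
time: 7.78
ee_pos: [0.5485, 0.1834, 0.0793]
eef_rot: [0.165, 0.986, 0.002, 0.007]
ft_force: [0.4, -0.3, 0.8]
width: 0.034
```

Run:
```python
from h import *
st=r.read_state();print(st["ee_pos"],st["eef_rot"],st["ft_force"],st["width"])
a=r.camera("wrist")
cv2.imwrite("pics/w6.png",a)
```

```text
[0.54848991 0.18342271 0.07928403] [0.16457221 0.98634129 0.00212757 0.00650485] [ 0.37089474 -0.30763835  0.83597687] 0.03402756156425429
```

View pics/w6.png

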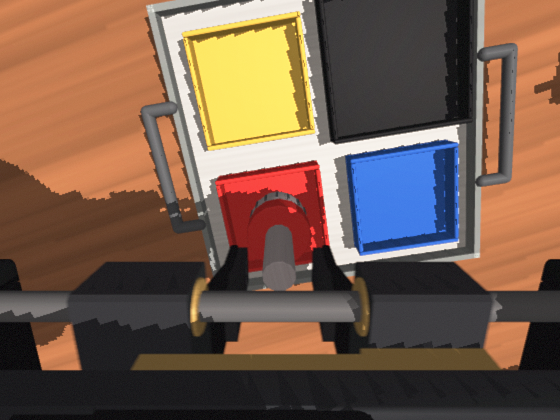

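Call:
send_rows:
  commands:
    - [0,0,0.4,0,0,0,0]
    - [0,0,0.9,0,0.15,0,0]
    - [0,0,0.9,0,0,0,0]
    - [0,0,0.9,0,0,0,0]
    - [0,-0.4,0.9,0,0,0,0]
    - [0,-0.9,0.4,0,0,0,0]
    - [0.1,-1,0,0,0,0,0]
    - [0.1,-1,0,0,0,0,0]
    - [0.1,-1,0,0,0,0,0]
    - [0.1,-1,0,0,0,0,0]

```text
time: 8.67
ee_pos: [0.5585, 0.0257, 0.2269]
eef_rot: [0.158, 0.987, 0.003, 0.002]
ft_force: [0.5, 0.6, 0.1]
width: 0.0437
```

Call:
send_rows:
  commands:
    - [0.1,-1,0,0,0,0,0]
    - [0.1,-1,0,0,0,0,0]
    - [0,-1,0,0,0,0,0]
    - [0,-1,0,0,0,0,0]
    - [0,-0.8,0,0,0,0,0]
    - [0,-0.5,0,0,0,0,0]
    - [0,0,0,0,0,0,0]

```text
time: 9.25
ee_pos: [0.5627, -0.1502, 0.2359]
eef_rot: [0.163, 0.987, 0.003, 0.006]
ft_force: [-0.6, -0.0, 0.7]
width: 0.0434
```

Run:
```python
from h import *
st=r.read_state();print(st["ee_pos"],st["eef_rot"],st["ft_force"],st["width"])
a=r.camera("wrist")
cv2.imwrite("pics/w7.png",a)
print(proj("wrist",(.566,-.17,.095),st))
b=r.camera("top");cv2.imwrite("pics/t7.png",cv2.resize(b[175:300,110:240],None,fx=4.6,fy=4.6,interpolation=cv2.INTER_CUBIC))
```

```text
[ 0.56272743 -0.15021045  0.23586423] [0.16324193 0.98656065 0.00344714 0.00618709] [-0.59176598 -0.03340295  0.74305011] 0.04344495798225966
[259.69483605 205.03932737]
```

View pics/w7.png

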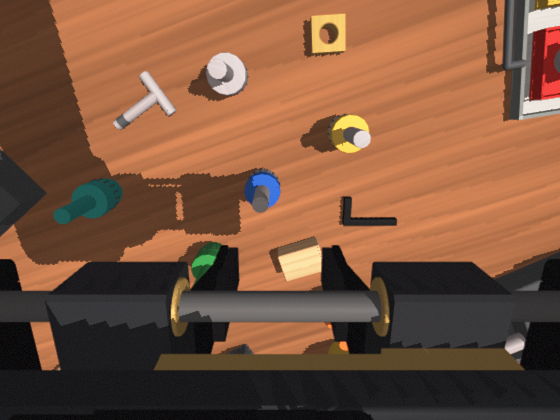

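View pics/t7.png

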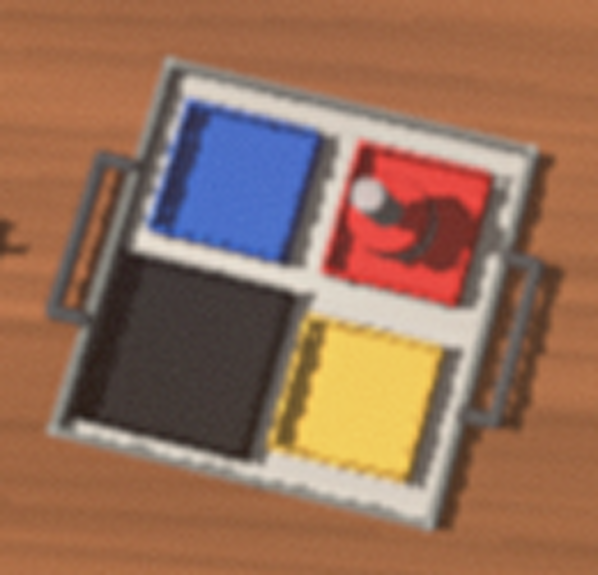

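Call:
send_rows:
  commands:
    - [0.1,-0.4,-0.4,-0.05,0.15,0,0]
    - [0,-0.3,-0.6,0,0,0,0]
    - [0,0,-0.8,0,0,0,0]
    - [0,0,-0.5,0,0,0,0]
    - [0,0,0,0,0,0,0]

```text
time: 9.77
ee_pos: [0.5694, -0.159, 0.167]
eef_rot: [0.156, 0.988, 0.003, 0.002]
ft_force: [0.3, 0.0, 0.9]
width: 0.0438
```

Call:
send_rows:
  commands:
    - [-0.1,-0.3,-0.4,0,0,0,0]
    - [0,-0.1,-0.8,0,0,0,0]
    - [0,0,-0.8,0,0,0,0]
    - [0,0,-0.8,0,0,0,0]
    - [0,0,-0.4,0,0,0,0]
    - [0,0,-0.1,0,0,0,0]

```text
time: 10.27
ee_pos: [0.5693, -0.1674, 0.0681]
eef_rot: [0.152, 0.988, 0.005, 0.005]
ft_force: [0.6, 0.6, -0.7]
width: 0.044
```

Run:
```python
from h import *
st=r.read_state();print(st["ee_pos"],st["eef_rot"])
cv2.imwrite("pics/w8.png",r.camera("wrist"))
```

```text
[ 0.56932279 -0.16741246  0.06806447] [0.15166692 0.98840708 0.00478044 0.0050726 ]
```

View pics/w8.png

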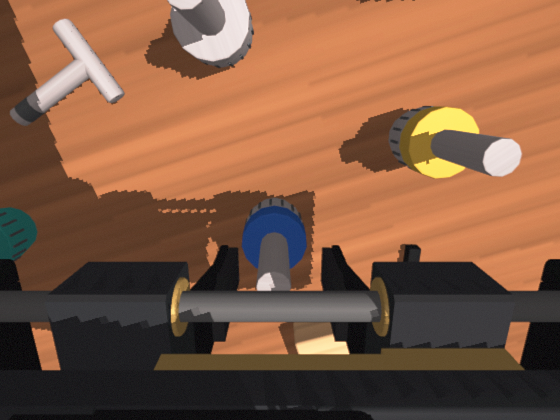

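Blue shank tip at (270,283), between the fingers at 225 and 335. Close.

Call:
send_rows:
  commands:
    - [0,0,0,0,0,0,1]
    - [0,0,-0.05,0,0,0,1]
    - [0,0,-0.05,0,0,0,1]
    - [0,0,0,0,0,0,1]
    - [0,0,0,0,0,0,1]

```text
time: 10.73
ee_pos: [0.5722, -0.1679, 0.07]
eef_rot: [0.151, 0.988, 0.005, 0.008]
ft_force: [-0.5, -0.4, 0.2]
width: 0.0179
```

Call:
send_rows:
  commands:
    - [0,0,0.5,0,0,0,1]
    - [0,0,0.9,0,0,0,1]
    - [0,0,0.9,0,0,0,1]
    - [0,0,0.9,0,0,0,1]
    - [0,0,0.9,0,0,0,1]
    - [0,0.4,0.6,0,0,0,1]
    - [0,0.9,0,0,0,0,1]
    - [0,0.9,0,0,0,0,1]
    - [0,0.9,0,0,0,0,1]
    - [0,0.9,0,0,0,0,1]

```text
time: 11.57
ee_pos: [0.5672, -0.0525, 0.2191]
eef_rot: [0.159, 0.987, 0.004, 0.008]
ft_force: [0.1, 0.5, -2.7]
width: 0.0155
```

Call:
send_rows:
  commands:
    - [0,0.9,0,0,0,0,1]
    - [0,0.9,0,0,0,0,1]
    - [0,0.9,0,0,0,0,1]
    - [0,0.9,0,0,0,0,1]
    - [0,0.9,0,0,0,0,1]
    - [0,0.9,0,0,0,0,1]
    - [0,0.9,0,0,0,0,1]
    - [0,0.9,0,0,0,0,1]
    - [0,0.9,0,0,0,0,1]
    - [0,0.9,0,0,0,0,1]

```text
time: 12.4
ee_pos: [0.5631, 0.2294, 0.2202]
eef_rot: [0.16, 0.987, 0.004, 0.007]
ft_force: [-0.0, -0.2, -3.0]
width: 0.0151
```

Call:
send_rows:
  commands:
    - [0,0.6,0,-0.05,0.15,0,1]
    - [0,0.2,0,0,0,0,1]
    - [0,0,0,0,0,0,1]

```text
time: 12.65
ee_pos: [0.5604, 0.262, 0.2191]
eef_rot: [0.156, 0.988, 0.002, -0.0]
ft_force: [-0.3, -0.5, -3.0]
width: 0.0152
```

Call:
send_rows:
  commands:
    - [0,0.3,-0.4,0,0,0,1]
    - [0,0.1,-0.8,0,0,0,1]
    - [0,0,-0.8,0,0,0,1]
    - [0,0,-0.8,0,0,0,1]
    - [0,0,-0.5,0,0,0,1]
    - [0,0,0,0,0,0,1]

```text
time: 13.15
ee_pos: [0.5614, 0.2682, 0.1141]
eef_rot: [0.159, 0.987, 0.001, 0.001]
ft_force: [-0.6, -0.1, -3.0]
width: 0.0153
```

Call:
send_rows:
  commands:
    - [-0.05,0,-0.4,0,0,0,1]
    - [0,0,-0.4,0,0,0,1]
    - [0,0,-0.3,0,0,0,1]
    - [0,0,-0.05,0,0,0,1]

```text
time: 13.48
ee_pos: [0.5608, 0.2646, 0.0783]
eef_rot: [0.162, 0.987, 0.001, 0.002]
ft_force: [-0.2, -0.4, -3.5]
width: 0.0152
```

Call:
send_rows:
  commands:
    - [0,0,-0.05,0,0,0,1]
    - [0,0,-0.05,0,0,0,1]
    - [0,0,0,0,0,0,1]

```text
time: 13.73
ee_pos: [0.5633, 0.2646, 0.0791]
eef_rot: [0.163, 0.987, 0.003, 0.004]
ft_force: [-0.5, 0.1, -3.7]
width: 0.0156
```

Call:
send_rows:
  commands:
    - [-0.1,0,-0.15,0,0,0,1]
    - [-0.05,0,-0.12,0,0,0,1]

```text
time: 13.9
ee_pos: [0.5638, 0.2649, 0.0772]
eef_rot: [0.163, 0.987, 0.006, 0.009]
ft_force: [-4.7, -3.1, 26.8]
width: 0.0155
```

Contact; release.

Call:
send_rows:
  commands:
    - [0,0,0.05,0,0,0,0]
    - [0,0,0,0,0,0,0]
    - [0,0,0,0,0,0,0]
    - [0,0,0,0,0,0,0]
    - [0,0,0,0,0,0,0]

```text
time: 14.32
ee_pos: [0.5661, 0.2658, 0.0823]
eef_rot: [0.164, 0.986, 0.008, 0.011]
ft_force: [0.0, -0.3, 0.9]
width: 0.0392
```

Run:
```python
from h import *
st=r.read_state();print(st["ee_pos"],st["eef_rot"],st["ft_force"],st["width"])
cv2.imwrite("pics/w9.png",r.camera("wrist"))
```

```text
[0.56613789 0.26582907 0.08226447] [0.16358855 0.9864305  0.00800838 0.01138078] [ 0.00993731 -0.31535898  0.90321538] 0.03919346487284208
```

View pics/w9.png

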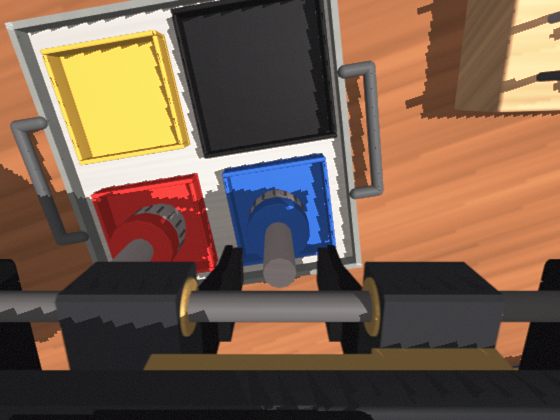

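Call:
send_rows:
  commands:
    - [0,0,0.5,0,0,0,0]
    - [0,0,0.9,-0.07,0.15,0,0]
    - [0,0,0.9,-0.07,0.15,0,0]
    - [0,0,0.9,0,0,0,0]
    - [0,0,0.9,0,0,0,0]
    - [0,-0.5,0.2,0,0,0,0]
    - [-0.1,-1,0,0,0,0,0]
    - [-0.1,-1,0,0,0,0,0]
    - [-0.1,-1,0,0,0,0,0]
    - [-0.1,-1,0,0,0,0,0]

```text
time: 15.2
ee_pos: [0.5486, 0.1329, 0.2117]
eef_rot: [0.157, 0.988, -0.002, -0.004]
ft_force: [0.3, -0.7, 0.3]
width: 0.0436
```

Call:
send_rows:
  commands:
    - [-0.1,-1,0,0,0,0,0]
    - [-0.1,-1,0,0,0,0,0]
    - [-0.1,-1,0,0,0,0,0]
    - [-0.1,-0.8,0,0,0,0,0]
    - [0,-0.5,0,0,0,0,0]
    - [0,0,0,0,0,0,0]

```text
time: 15.7
ee_pos: [0.5321, -0.0121, 0.2092]
eef_rot: [0.161, 0.987, -0.003, -0.005]
ft_force: [-0.4, -0.5, 0.3]
width: 0.0434
```

Run:
```python
from h import *
st=r.read_state();print(st["ee_pos"],st["eef_rot"],st["ft_force"],st["width"])
a=r.camera("wrist")
cv2.imwrite("pics/w10.png",a)
print(proj("wrist",(.537,-.065,.095),st))
```

```text
[ 0.53210075 -0.01208702  0.20918647] [ 0.16146207  0.98685903 -0.00329327 -0.00533095] [-0.37801877 -0.46637142  0.3336212 ] 0.0433535085251909
[225.30059681 229.70334395]
```

View pics/w10.png

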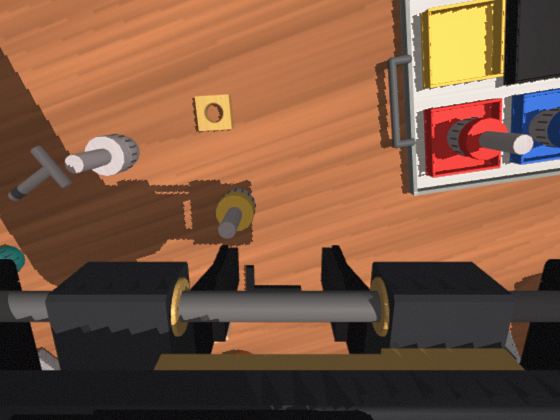

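Call:
send_rows:
  commands:
    - [0.1,-0.8,0,0,-0.1,0,0]
    - [0.1,-0.7,0,0,0,0,0]
    - [0,-0.2,-0.3,0,0,0,0]
    - [0,0,-0.6,0,0,0,0]
    - [0,0,-0.3,0,0,0,0]
    - [0,0,0,0,0,0,0]

```text
time: 16.25
ee_pos: [0.5382, -0.0559, 0.1687]
eef_rot: [0.157, 0.988, -0.001, -0.002]
ft_force: [-0.5, 0.0, 0.1]
width: 0.0437
```

Call:
send_rows:
  commands:
    - [0,-0.25,-0.4,0,0,0,0]
    - [0,0,-0.8,0,0,0,0]
    - [0,0,-0.8,0,0,0,0]
    - [0,0,-0.8,0,0,0,0]
    - [0,0,-0.5,0,0,0,0]
    - [0,0,-0.15,0,0,0,0]

```text
time: 16.75
ee_pos: [0.5393, -0.0547, 0.0618]
eef_rot: [0.152, 0.988, 0.0, -0.002]
ft_force: [-0.1, 0.4, 0.1]
width: 0.0435
```

Run:
```python
from h import *
st=r.read_state();print(st["ee_pos"],st["eef_rot"],st["ft_force"],st["width"])
a=r.camera("wrist")
cv2.imwrite("pics/w11.png",a)
```

```text
[ 0.539284   -0.05468048  0.0617943 ] [ 1.52464889e-01  9.88307396e-01  1.03705127e-04 -1.71380395e-03] [-0.12108106  0.35478447  0.12804712] 0.04351891823527436
```

View pics/w11.png

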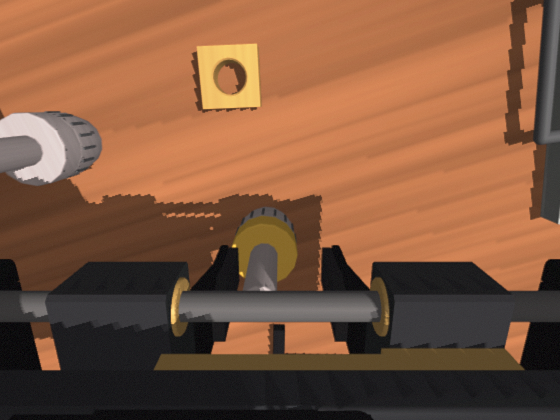

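Call:
send_rows:
  commands:
    - [-0.1,-0.25,0,0,0,0,0]
    - [0,0,0,0,0,0,1]
    - [0,0,-0.05,0,0,0,1]
    - [0,0,-0.05,0,0,0,1]
    - [0,0,0,0,0,0,1]
    - [0,0,0,0,0,0,1]
    - [0,0,0,0,0,0,1]

```text
time: 17.38
ee_pos: [0.5386, -0.0614, 0.0631]
eef_rot: [0.151, 0.988, 0.001, 0.001]
ft_force: [0.5, 0.2, -3.6]
width: 0.0155
```

Call:
send_rows:
  commands:
    - [0,0,0.5,0,0,0,1]
    - [0,0,0.9,0,0,0,1]
    - [0,0,0.9,0,0,0,1]
    - [0,0,0.9,0,0,0,1]
    - [0,0,0.9,0,0,0,1]
    - [-0.2,0.4,0.4,0,0,0,1]
    - [-0.3,0.8,0,0,0,0,1]
    - [-0.3,0.8,0,0,0,0,1]
    - [-0.3,0.8,0,0,0,0,1]

```text
time: 18.13
ee_pos: [0.5006, 0.0186, 0.2021]
eef_rot: [0.157, 0.988, -0.001, -0.002]
ft_force: [-0.1, 0.3, -2.8]
width: 0.0152
```

Call:
send_rows:
  commands:
    - [-0.22,0.9,0,0,0,0,1]
    - [-0.22,0.9,0,0,0,0,1]
    - [-0.22,0.9,0,0,0,0,1]
    - [-0.22,0.9,0,0,0,0,1]
    - [-0.22,0.9,0,0,0,0,1]
    - [-0.2,0.8,0,0,0,0,1]
    - [-0.1,0.4,0,0,0,0,1]
    - [0,0,0,0,0,0,1]

```text
time: 18.8
ee_pos: [0.4499, 0.2018, 0.2006]
eef_rot: [0.155, 0.988, -0.001, -0.005]
ft_force: [0.0, 0.5, -3.0]
width: 0.0151
```

Call:
send_rows:
  commands:
    - [0.15,-0.2,-0.4,0,-0.1,0,1]
    - [0,0,-0.8,0,0,0,1]
    - [0,0,-0.8,0,0,0,1]
    - [0,0,-0.8,0,0,0,1]
    - [0,0,-0.2,0,0,0,1]
    - [0,0,0,0,0,0,1]

```text
time: 19.3
ee_pos: [0.4543, 0.1932, 0.1075]
eef_rot: [0.155, 0.988, -0.0, 0.0]
ft_force: [-0.3, 0.0, -2.2]
width: 0.0152
```

Run:
```python
from h import *
st=r.read_state();print(st["ee_pos"],st["eef_rot"],st["ft_force"],st["width"])
a=r.camera("wrist")
cv2.imwrite("pics/w12.png",a)
```

```text
[0.45429523 0.19321345 0.10754551] [ 1.54619837e-01  9.87973962e-01 -3.70843253e-04  1.40780721e-04] [-0.26536552  0.0102168  -2.23799178] 0.015176372745825333
```

View pics/w12.png

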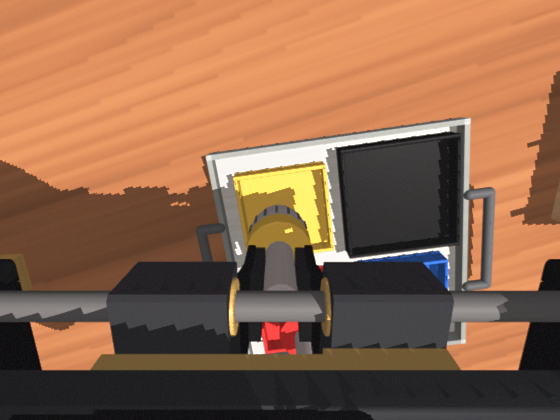

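Aligned; descend.

Call:
send_rows:
  commands:
    - [0,0,-0.4,0,0,0,1]
    - [0,0.05,-0.4,0,0,0,1]
    - [0,0,-0.3,0,0,0,1]
    - [0,0,-0.12,0,0,0,1]

```text
time: 19.68
ee_pos: [0.457, 0.1957, 0.0726]
eef_rot: [0.155, 0.988, 0.002, 0.003]
ft_force: [-0.1, -0.4, -5.1]
width: 0.0152
```

Call:
send_rows:
  commands:
    - [-0.05,0,-0.15,0,0,0,1]
    - [0,0,-0.1,0,0,0,1]

```text
time: 19.85
ee_pos: [0.4584, 0.1961, 0.0675]
eef_rot: [0.155, 0.988, 0.003, 0.005]
ft_force: [-5.7, -6.1, 34.6]
width: 0.0153
```

Call:
send_rows:
  commands:
    - [0,0,0.05,0,0,0,0]
    - [0,0,0,0,0,0,0]
    - [0,0,0,0,0,0,0]
    - [0,0,0,0,0,0,0]
    - [0,0,0.05,0,0,0,0]

```text
time: 20.27
ee_pos: [0.4607, 0.1972, 0.0725]
eef_rot: [0.155, 0.988, 0.005, 0.007]
ft_force: [0.1, 0.6, -1.0]
width: 0.0393
```

Call:
send_rows:
  commands:
    - [0,0,0.5,0,0,0,0]
    - [0,0,0.9,0,0.1,0,0]
    - [0,0,0.9,0,0,0,0]
    - [0,0,0.9,0,0,0,0]
    - [0,-0.4,0.9,0,0,0,0]
    - [0,-0.8,0.4,0,0,0,0]
    - [0,-1,0,0,0,0,0]
    - [0,-1,0,0,0,0,0]
    - [0,-1,0,0,0,0,0]
    - [0,-1,0,0,0,0,0]

```text
time: 21.1
ee_pos: [0.4572, 0.0418, 0.2139]
eef_rot: [0.149, 0.989, 0.004, 0.002]
ft_force: [1.1, -0.3, -0.3]
width: 0.0435
```

Run:
```python
from h import *
st=r.read_state();print(st["ee_pos"],st["eef_rot"],st["joint_positions"],st["width"])
b=r.camera("top");cv2.imwrite("pics/t13.png",b)
K=lambda p:unc(p,4.4,(280,180))
```

```text
[0.4572131  0.04184954 0.21393799] [0.14865466 0.98887798 0.00415292 0.00221009] [-0.73440823 -0.07016955  0.53200979  1.91920849  0.03062594  1.27599139
  1.06022942] 0.043531445632313516
```

View pics/t13.png

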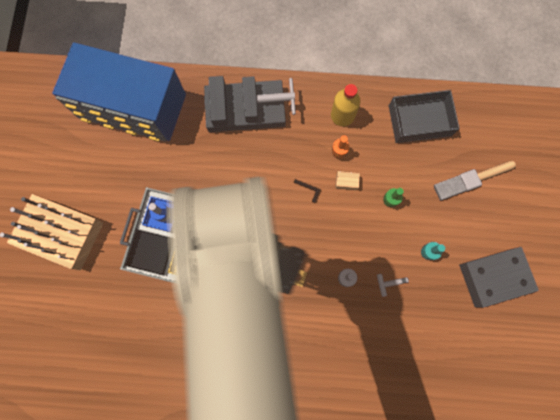

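Call:
send_rows:
  commands:
    - [0,-1,0,0,0,-0.95,0]
    - [0,-1,0,0,0,-0.95,0]
    - [0,-1,0,0,0,-0.95,0]
    - [0,-1,0,0,0,-0.95,0]
    - [0,-1,0,0,0,-0.95,0]
    - [0,-1,0,0,0,-0.95,0]
    - [0,-0.9,0,0,0,-0.95,0]
    - [0,-0.8,0,0,0,-0.95,0]
    - [0,-0.6,0,0,0,-0.95,0]
    - [0,-0.3,0,0,0,-0.95,0]

```text
time: 21.98
ee_pos: [0.4546, -0.2342, 0.2154]
eef_rot: [0.552, 0.834, 0.004, 0.006]
ft_force: [-0.0, 0.5, -0.2]
width: 0.0435
```

Run:
```python
from h import *
st=r.read_state();print(st["ee_pos"],st["eef_rot"],st["joint_positions"])
R=Ro.from_quat(st["eef_rot"]).as_matrix();print(R, np.degrees(np.arctan2(R[1,1],R[0,1])))
cv2.imwrite("pics/w14.png",r.camera("wrist"))
for p in ((.442,-.2675),(.435,-.2435),(.4525,-.3025)): print(proj("wrist",(*p,.008),st))
```

```text
[ 0.45456689 -0.23423961  0.21535708] [0.55246662 0.83350636 0.00377759 0.00578911] [-0.42482271  0.07000337  0.86353571  1.81488558 -0.06174899  1.26913407
  0.85528704]
[[-3.89494241e-01  9.20925143e-01  1.38245085e-02]
 [ 9.21012618e-01  3.89532729e-01 -9.93008181e-05]
 [-5.47654715e-03  1.26938697e-02 -9.99904432e-01]] 22.927380149307066
[256.35669532 202.37312024]
[258.52371704 180.9434707 ]
[253.57237277 232.29743065]
```

View pics/w14.png

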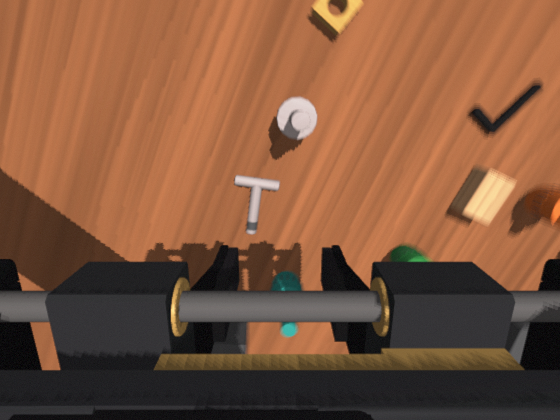

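Run:
```python
from h import *
st=r.read_state();print(st["ee_pos"])
a=r.camera("wrist")
cv2.imwrite("pics/w15.png",cv2.resize(a[160:250,210:310],None,fx=6,fy=6,interpolation=cv2.INTER_CUBIC))
```

```text
[ 0.45431946 -0.23526976  0.21536958]
```

View pics/w15.png

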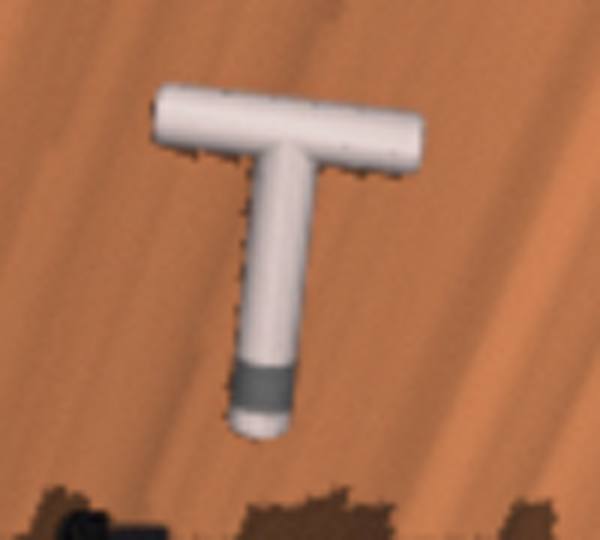

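Run:
```python
from h import *
st=r.read_state()
f=lambda p:back("wrist",unc(p,6,(210,160)),.008,st)
a,b,c=f((155,113)),f((422,142)),f((260,430))
m=(a+b)/2;d=c-m;L=np.linalg.norm(d);d/=L
print(st["ee_pos"],a,b,c,np.linalg.norm(a-b),L,"origin",m+d*.025,"shank ang",np.degrees(np.arctan2(d[1],d[0])), "bar ang",np.degrees(np.arctan2(*(b-a)[::-1])))
R=Ro.from_quat(st["eef_rot"]).as_matrix();print("jaw",np.degrees(np.arctan2(R[1,1],R[0,1])))
```

```text
[ 0.45455969 -0.23352344  0.21523006] [ 0.41021427 -0.25013786] [ 0.45787195 -0.23595701] [ 0.45132131 -0.30084202] 0.04972273535354639 0.0603220529779554 origin [ 0.44120392 -0.26699994] shank ang -73.35550527024475 bar ang 16.570720691707354
jaw 23.041870431550333
```

Call:
send_rows:
  commands:
    - [-0.2,-0.5,-0.4,0,0.1,-0.7,0]
    - [-0.2,-0.5,-0.8,0,0.06,-0.6,0]
    - [0,-0.1,-1,0,0,0,0]
    - [0,0,-1,0,0,0,0]
    - [0,0,-0.8,0,0,0,0]
    - [0,0,-0.6,0,0,0,0]
    - [0,0,0,0,0,0,0]

```text
time: 22.67
ee_pos: [0.4453, -0.2588, 0.0722]
eef_rot: [0.587, 0.809, 0.002, 0.0]
ft_force: [-0.2, 0.6, 0.6]
width: 0.0438
```

Run:
```python
from h import *
st=r.read_state()
R=Ro.from_quat(st["eef_rot"]).as_matrix();print(st["ee_pos"],"jaw",np.degrees(np.arctan2(R[1,1],R[0,1])),R[:,2])
cv2.imwrite("pics/w16.png",r.camera("wrist"))
```

```text
[ 0.44530946 -0.25882065  0.07222503] jaw 18.08144248774972 [ 0.00236929  0.00313927 -0.99999227]
```

View pics/w16.png

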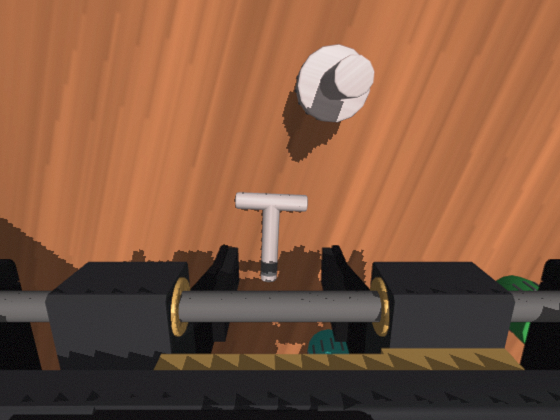

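Call:
send_rows:
  commands:
    - [-0.15,-0.25,-0.4,0,0,-0.2,0]
    - [0,-0.05,-0.6,0,0,0,0]
    - [0,0,-0.6,0,0,0,0]
    - [0,0,-0.25,0,0,0,0]

```text
time: 23.05
ee_pos: [0.4458, -0.2683, 0.0212]
eef_rot: [0.592, 0.806, 0.005, 0.005]
ft_force: [-0.8, 0.4, -0.1]
width: 0.0435
```

Call:
send_rows:
  commands:
    - [-0.15,0.05,-0.3,0,0.1,0,0]
    - [-0.05,0,-0.2,0,0,0,0]
    - [0,0,-0.05,0,0,0,0]

```text
time: 23.3
ee_pos: [0.4399, -0.267, 0.0044]
eef_rot: [0.591, 0.806, 0.002, 0.001]
ft_force: [0.3, 0.1, -0.5]
width: 0.0437
```

Run:
```python
from h import *
st=r.read_state()
R=Ro.from_quat(st["eef_rot"]).as_matrix();print(st["ee_pos"],"jaw",np.degrees(np.arctan2(R[1,1],R[0,1])),R[:,2],st["ft_force"])
cv2.imwrite("pics/w17.png",r.camera("wrist"))
```

```text
[ 0.43992523 -0.26696813  0.00444533] jaw 17.499502679145976 [ 0.00488517  0.00188254 -0.9999863 ] [ 0.33343217  0.11612801 -0.5473154 ]
```

View pics/w17.png

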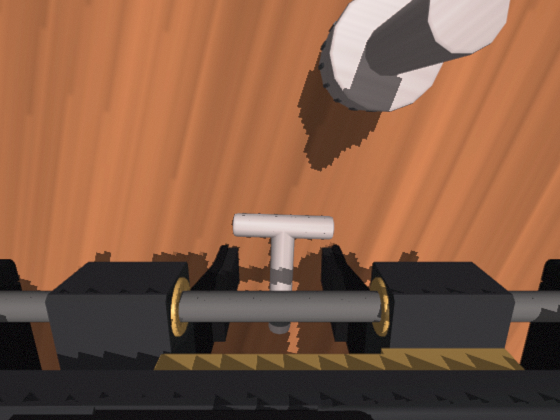

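Key shank centred between the fingers at (282,280). Close, then lift.

Call:
send_rows:
  commands:
    - [0,0,0,0,0,0,1]
    - [0,0,0,0,0,0,1]
    - [0,0,0,0,0,0,1]
    - [0,0,0,0,0,0,1]
    - [0,0,0,0,0,0,1]
    - [0,0,0,0,0,0,1]

```text
time: 23.85
ee_pos: [0.4419, -0.2675, 0.0071]
eef_rot: [0.591, 0.807, 0.003, 0.003]
ft_force: [1.4, 0.5, -1.1]
width: 0.0115
```

Call:
send_rows:
  commands:
    - [0,0,0.5,0,0,0,1]
    - [0,0,0.9,0,0,0,1]
    - [0,0,0.9,0,0,0,1]
    - [0,0,0.9,0,0,0,1]
    - [0,0,0.9,0,0,0,1]
    - [0,0,0.9,0,0,0,1]
    - [0,0,0.4,0,0,0,1]
    - [0,0,0,0,0,0,1]

```text
time: 24.52
ee_pos: [0.4383, -0.2671, 0.1749]
eef_rot: [0.592, 0.806, 0.002, 0.001]
ft_force: [0.3, -0.1, -0.8]
width: 0.0104
```

Run:
```python
from h import *
st=r.read_state()
R=Ro.from_quat(st["eef_rot"]).as_matrix();print(st["ee_pos"],"jaw",np.degrees(np.arctan2(R[1,1],R[0,1])),R[:,2],st["ft_force"],st["width"])
cv2.imwrite("pics/w18.png",r.camera("wrist"))
```

```text
[ 0.43826065 -0.26710327  0.17485895] jaw 17.42230760492978 [ 0.00385474  0.00221695 -0.99999011] [ 0.32747332 -0.10021383 -0.83198703] 0.010375007751787046
```

View pics/w18.png

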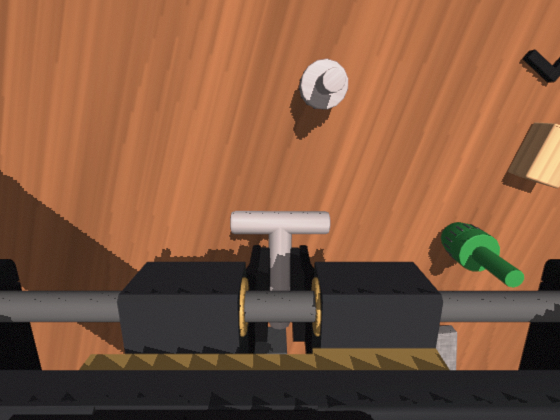

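Call:
send_rows:
  commands:
    - [0,0.5,0.4,0,0,0,1]
    - [0.06,0.9,0.4,0,0,0.3,1]
    - [0.06,0.9,0.2,0,0,0.3,1]
    - [0.06,0.9,0,0,0,0.3,1]
    - [0.06,0.9,0,0,0,0.3,1]
    - [0.06,0.9,0,0,0,0.3,1]
    - [0.06,0.9,0,0,0,0.3,1]
    - [0.06,0.9,0,0,0,0.3,1]
    - [0.06,0.9,0,0,0,0.3,1]
    - [0.06,0.9,0,0,0,0.3,1]

```text
time: 25.4
ee_pos: [0.4459, -0.0022, 0.1924]
eef_rot: [0.493, 0.87, -0.003, -0.005]
ft_force: [0.5, 0.5, -0.8]
width: 0.0104
```

Call:
send_rows:
  commands:
    - [0.06,0.9,0,0,0,0.3,1]
    - [0.06,0.9,0,0,0,0.3,1]
    - [0.06,0.9,0,0,0,0.3,1]
    - [0.06,0.9,0,0,0,0.2,1]
    - [0.06,0.9,0,0,0,0,1]
    - [0.06,0.9,0,0,0,0,1]
    - [0.06,0.8,0,0,0,0,1]
    - [0.06,0.6,0,0,0,0,1]
    - [0,0.3,0,0,0,0,1]
    - [0,0,0,0,0,0,1]

```text
time: 26.23
ee_pos: [0.4505, 0.2261, 0.1746]
eef_rot: [0.443, 0.896, -0.012, -0.013]
ft_force: [-0.6, 0.1, -0.1]
width: 0.01
```

```bash
cat > s.py <<'E'
from h import *
import sys
st=r.read_state()
R=Ro.from_quat(st["eef_rot"]).as_matrix();print(st["ee_pos"],"jaw",np.degrees(np.arctan2(R[1,1],R[0,1])),"tiltfix",np.degrees([-R[1,2],R[0,2]])/5,st["ft_force"],st["width"])
print(proj("wrist",(.4705,.2835,.022),st))
cv2.imwrite(sys.argv[1],r.camera("wrist"))
E
python3 s.py pics/w19.png
```

```text
[0.45052933 0.22608218 0.17457058] jaw 37.3877391340414 tiltfix [ 0.11520146 -0.39634725] [-0.64901871  0.10999421 -0.11336439] 0.010023558267355338
[340.46302294 160.85259556]
```

View pics/w19.png

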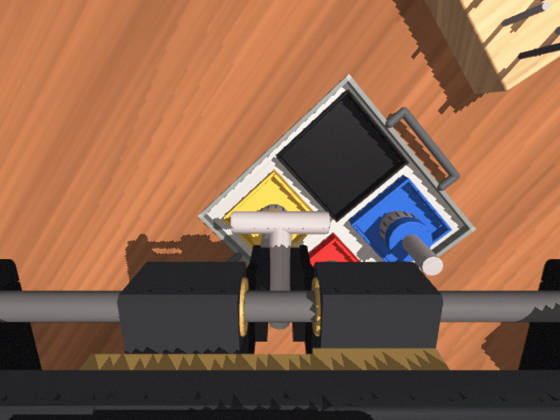

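Call:
send_rows:
  commands:
    - [0.2,0.6,0,0.1,-0.4,-0.3,1]
    - [0.3,0.8,0,0,0,0,1]
    - [0.2,0.4,0,0,0,0,1]
    - [0,0.1,0,0,0,0,1]
    - [0,0,0,0,0,0,1]

```text
time: 26.7
ee_pos: [0.473, 0.275, 0.1721]
eef_rot: [0.46, 0.888, -0.003, 0.0]
ft_force: [-0.4, -0.0, -0.6]
width: 0.0103
```

```bash
python3 s.py pics/w20.png
```

```text
[0.47303314 0.27498953 0.1721272 ] jaw 35.252604626937305 tiltfix [ 0.06264483 -0.02442291] [-0.43579048 -0.0102581  -0.61991694] 0.010294008437663447
[284.14955373 184.88128029]
```

View pics/w20.png

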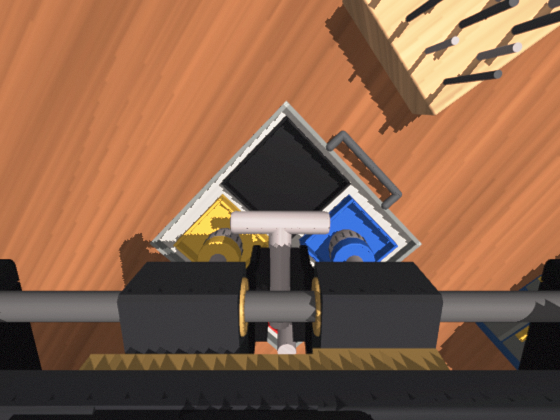

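Call:
send_rows:
  commands:
    - [-0.1,0.25,-0.3,0.06,0,0,1]
    - [0,0.05,-0.7,0,0,0,1]
    - [0,0,-0.8,0,0,0,1]
    - [0,0,-0.8,0,0,0,1]
    - [0,0,-0.6,0,0,0,1]
    - [0,0,0,0,0,0,1]

```text
time: 27.25
ee_pos: [0.4692, 0.2789, 0.0719]
eef_rot: [0.463, 0.886, 0.001, -0.001]
ft_force: [-0.3, -0.7, -0.6]
width: 0.0102
```

```bash
python3 s.py pics/w21.png
```

```text
[0.46917983 0.27887297 0.07191227] jaw 34.853042818326784 tiltfix [-0.03081595 -0.00622871] [-0.25339535 -0.67842445 -0.62258128] 0.010183332600195211
[286.25290886 227.10152453]
```

View pics/w21.png

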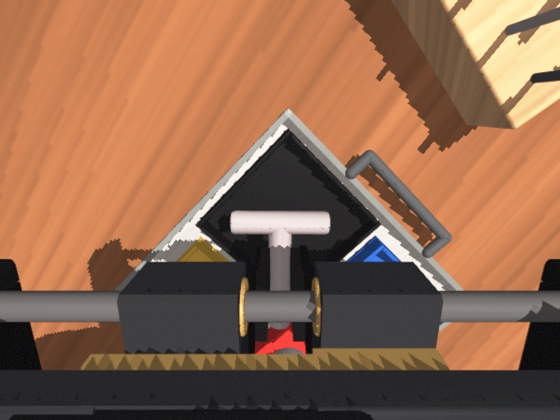

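Call:
send_rows:
  commands:
    - [0,0.2,-0.3,0,0,0,1]
    - [0,0.05,-0.5,0,0,0,1]
    - [0,0,-0.5,0,0,0,1]
    - [0,0,-0.2,0,0,0,1]

```text
time: 27.63
ee_pos: [0.4724, 0.2894, 0.0316]
eef_rot: [0.464, 0.886, 0.006, 0.001]
ft_force: [0.3, -1.1, -1.0]
width: 0.0106
```

```bash
python3 s.py pics/w22.png
```

```text
[0.47237961 0.28935296 0.03155321] jaw 34.752993225904376 tiltfix [-0.11349691  0.07685786] [ 0.26791753 -1.05442775 -0.97993929] 0.010588759852672845
[272.04803578 263.21185587]
```

View pics/w22.png

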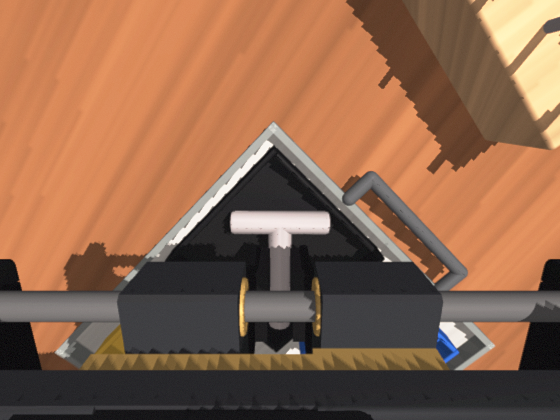

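Call:
send_rows:
  commands:
    - [-0.08,-0.2,-0.2,-0.1,0.08,0,1]
    - [0,0,-0.25,0,0,0,1]
    - [0,0,-0.1,0,0,0,1]

```text
time: 27.93
ee_pos: [0.4709, 0.2839, 0.016]
eef_rot: [0.464, 0.886, 0.001, 0.0]
ft_force: [0.4, -0.4, -1.4]
width: 0.01
```

Call:
send_rows:
  commands:
    - [0,0,-0.12,0,0,0,1]
    - [0,0,-0.08,0,0,0,1]

```text
time: 28.1
ee_pos: [0.4714, 0.2839, 0.0128]
eef_rot: [0.464, 0.886, 0.002, -0.001]
ft_force: [-15.9, -10.0, 43.3]
width: 0.0107
```

Call:
send_rows:
  commands:
    - [0,0,0.06,0,0,0,0.5]
    - [0,0,0.03,0,0,0,0.5]
    - [0,0,0,0,0,0,0.5]
    - [0,0,0,0,0,0,0.4]

```text
time: 28.43
ee_pos: [0.4727, 0.2846, 0.0175]
eef_rot: [0.464, 0.886, 0.003, -0.0]
ft_force: [0.5, 0.1, -0.6]
width: 0.0226
```

```bash
python3 s.py pics/w23.png
```

```text
[0.47272368 0.2846174  0.01753015] jaw 34.67650930538442 tiltfix [-0.06840619  0.03282694] [ 0.47056372  0.0898181  -0.59117379] 0.022619075606267094
[276.38058841 267.95669853]
```

View pics/w23.png

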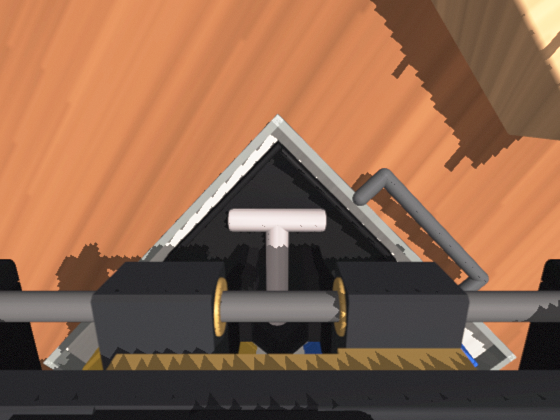

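Released. Raise straight up, then back off.

Call:
send_rows:
  commands:
    - [0,0,0.3,0,0,0,0.4]
    - [0,0,0.7,0,0,0,0.4]
    - [0,0,0.9,0,0,0,0.4]
    - [0,0,0.9,0,0,0,0.4]
    - [0,0,0.9,0,0,0,0.4]
    - [0,0,0.9,0,0,0,0.4]
    - [0,0,0.9,0,0,0,0.4]
    - [0,0,0.9,0,0,0,0.4]
    - [0,-0.5,0.5,0,0,0,0.4]
    - [0,-0.9,0,0,0,0,0.4]

```text
time: 29.32
ee_pos: [0.4685, 0.2435, 0.2367]
eef_rot: [0.462, 0.887, 0.002, -0.0]
ft_force: [0.2, 0.0, -0.6]
width: 0.0257
```

Call:
send_rows:
  commands:
    - [0,-1,0,0,0,0,0.4]
    - [0,-1,0,0,0,0,0.4]
    - [0,-1,0,0,0,0,0.4]
    - [0,-1,0,0,0,0,0.4]
    - [0,-1,0,0,0,0,0.4]
    - [0,-1,0,0,0,0,0.4]
    - [0,-1,0,0,0,0,0.4]
    - [0,-1,0,0,0,0,0.4]
    - [0,-0.5,0,0,0,0,0.4]
    - [0,0,0,0,0,0,0.4]

```text
time: 30.15
ee_pos: [0.4661, -0.0287, 0.2443]
eef_rot: [0.464, 0.886, 0.006, 0.002]
ft_force: [-0.3, 0.0, -0.2]
width: 0.0263
```

Run:
```python
from h import *
print(r.read_state())
b=r.camera("top");cv2.imwrite("pics/t24.png",b);cv2.imwrite("pics/t24c.png",cv2.resize(b[175:300,110:240],None,fx=4.6,fy=4.6,interpolation=cv2.INTER_CUBIC))
b=r.camera("scene");cv2.imwrite("pics/s24.png",b);cv2.imwrite("pics/s24c.png",cv2.resize(b[120:260,330:480],None,fx=4.2,fy=4.2,interpolation=cv2.INTER_CUBIC))
```

```text
{'time': 30.15, 'joint_positions': array([-0.70665742, -0.08596211,  0.65076159,  1.8612066 ,  0.04385666,
        1.33994059,  0.53811167]), 'joint_vel': array([ 0.01661083, -0.01669753, -0.01351712, -0.00011693, -0.0025889 ,
        0.00481277, -0.02034687]), 'joint_torque': array([-1.62879811e-01, -2.31851774e+01, -2.18806922e+00, -3.87656486e+01,
       -1.30879786e-01, -1.74430426e-02,  7.12876171e-01]), 'ee_pos': array([ 0.46612946, -0.02874296,  0.24434172]), 'eef_rot': array([0.46416131, 0.88572667, 0.00634714, 0.0015021 ]), 'ft_force': array([-0.34825251,  0.04957929, -0.20176997]), 'torque': array([-0.07096219, -0.00526726, -0.02733347]), 'width': 0.026270432890016262}
```

View pics/t24.png

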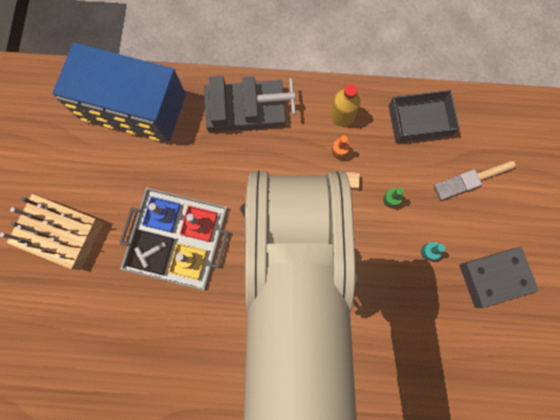

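View pics/t24c.png

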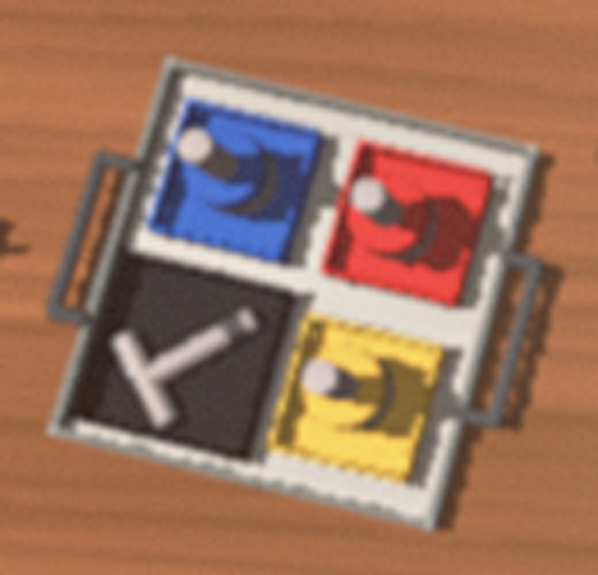

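View pics/s24c.png

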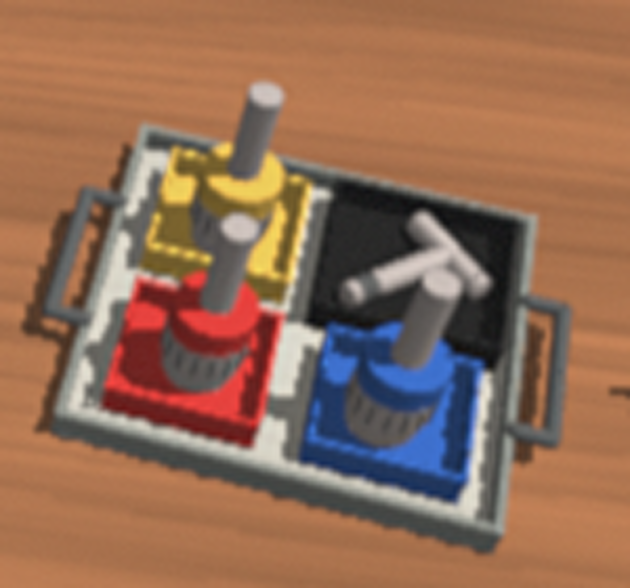

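View pics/s24.png

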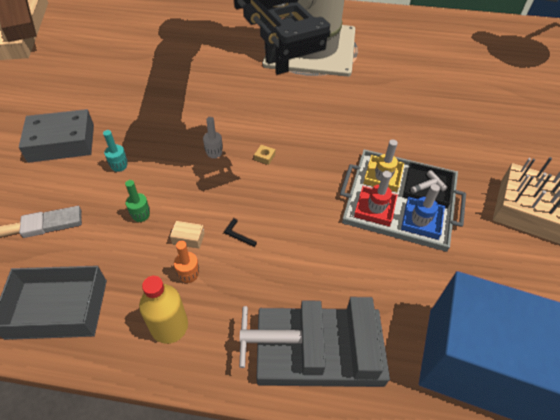

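The caddy is fully kitted. The plain chuck at (213,137) and the hex key at (240,233) haven't moved. Handing in.

```bash
python3 -c "
from bench import r
print(r.close_job())"
```

```text
the job is handed in; nothing more can be done
None
```

The caddy is kitted and the job is handed in at about 30 s of the 104 s allowed. I placed the red, blue and yellow chucks in that order, each upright in the bay of its own colour, and then laid the T chuck key flat in the black bay.

- **Final pictures:** The top and scene views show all three chucks standing inside their bays and the key flat, clear of the black bay's walls. The arm is well away from everything. In the scene view the bare-steel chuck, the hex key and the green, turquoise and orange look-alikes are where they started.
- **Measurements:** The cameras agreed on positions to within about 2–5 mm, and no final check failed or disagreed.
- **Contact forces:** The highest wrist force I read was about 47 N, for a moment, when the gripper set the key down on the bay floor. That is under the 120 N wrist limit. I took that contact to be through the fingers and key rather than the arm or gripper body, which the 40 N limit covers, but had no separate reading to confirm it.

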